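# Zero the large pin-force gauge at the circuit-board test bench

## Task

Two pin-force gauges stand on the bench, a large one and a small one. Before the next boards are tested, turn the knob of the larger gauge until its pointer reads zero, that is, points at the one long, thick mark of its scale, and let go of it. Leave the small gauge's knob as it is set.

Things in the scene. Friction and masses are not known exactly. Their poses are not given: they have to be found in the camera images.
- tare (a joint): Angle of the large gauge's knob, rad: 0 with the pointer exactly on the long zero mark, growing counter-clockwise seen from above. Starts at 0.5 to 1.35, so turn it clockwise by the value read. No stop or detent at zero (end stops at -1.5 and 1.7); light friction (0.04 N m); it stays where it is left.
- tare_grip (a point): On the large knob's axis, 80 mm above the bench: TCP place for gripping. Black round skirt, 64 mm diameter, its top 57 mm above the bench, carries an upright bar 60 mm long, 14 mm wide, top at 87 mm. White line on the bar and black nose at the rim mark the pointer end. The point turns with the knob: x along the bar to the pointer, z up.
- tare_zero (a point): Outer end of the long mark (black, 21 x 5 mm; others thin, 7 mm, every 20 degrees) on the large gauge's white 116 mm scale plate; 56 mm from the knob axis, 49 mm above the bench, on the side away from the robot. x points outward from the axis, z up. The gauge is a fixed cream box, 150 x 140 x 45 mm high, yaw up to 0.6 rad.
- trim_pointer (a point): Pointer tip of the small gauge's knob, 28 mm from its axis, 54 mm above the bench; x points outward from the axis; it turns with that knob. To be left alone. Fixed cream box 105 x 95 x 45 mm high, scale plate 76 mm, black knob 40 mm diameter, bar 36 x 10 mm, top at 87 mm. The two knobs' axes are 220 mm or more apart.
Things that resemble listed ones, but are neither listed nor needed, are in the scene too. What is shaped like the part that bears tare but blue is not meant.

How it is judged:
At the end, for the whole second after the job is handed in: The large gauge's knob is at rest with its pointer within 10 degrees (0.175 rad) of the long zero mark, and the small gauge's pointer tip is within 7 mm of where it started (value of joint tare between -0.175 and 0.175 rad and velocity of joint tare between -0.05 and 0.05 rad/s and distance of trim_pointer from where it was at the start of the episode below 0.007 m); the robot touches nothing.
It fails at once if the small gauge's knob is turned (its pointer tip moves more than 7 mm) (distance of trim_pointer from where it was at the start of the episode above 0.007 m).
It also fails if it takes over 32 s, if anything falls off the work surface, if the arm or the gripper's body presses on something with over 40 N, if the wrist force passes 120 N, or if a joint passes its speed limit or range.

## Robot

A 6-joint arm with a two-finger parallel gripper is mounted at the origin on the work surface. World frame = base frame: x ahead of the robot, y to its left, z up, the work surface at z = 0. Lengths are in m, angles in rad, forces in N, time in s.
With the tool pointing down it reaches from about 0.35 to 0.85 m from the base axis. Payload 8.1 kg.
Tool frame: the origin (TCP) lies between the finger pads, 19 mm behind the fingertips; this is the grasp point; z points along the fingers, y is the line along which they close (so a half turn about z gives the same grasp; the last joint's range is limited). The gripper opens to 93 mm and grips with 3 to 60 N. Pads are 15 mm wide; open, the fingers measure 128 mm over their backs; the gripper's body (75 mm by 188 mm) begins 65 mm behind the grasp point.
Start: joints at [1.144, 0.13, 1.488, -0, 1.523, -0.085], TCP at [0.201, 0.565, 0.237] pointing down, gripper open.
Joint ranges: [-2.96, 2.96], [-0.89, 2.26], [0.02, 2.5], [-1.34, 4.48], [0, 2.73], [-2.66, 2.66]. Speed limits (rad/s): [2.39, 2.39, 2.79, 3.14, 3.14, 3.14].

## Interface

Orientations are given as a rotation vector (axis times angle).
In Python, from plant import robot gives the robot as it stands.
- The arm moves only by the tool carry_out, never from a script. Its argument "rows" is a list of rows, each a list of 6 numbers: the shift along the tool's x, y, z in m, then the turn, a rotation vector about the tool's x, y, z in degrees. A call has 1 to 12 rows; each row is the pose to reach, as a shift and turn from the pose commanded when the call began, along the tool's axes at that moment; what a row does not reach only later rows make up. A row lasts 1/8 s, in which the tool goes at most 62.5 mm and 10.7 degrees, less where a joint would pass 70% of its speed; a pose out of reach is approached as far as the arm can. A call with a gripper value outside its range is refused whole. "jaw" is the closure in counts, from 0 (fully open) to 255 (shut), set as the call begins (left out, the last holds). The fingers move at their own pace and stop on an object; "force" is the grip in N (left out, the last holds). Time passes only in rows, so rows that repeat a pose let the fingers close. It gives the time, the measured TCP pose, the force, the opening and the grip force at its end, in the units of the state.
- robot.read_state(): the state, without advancing time (a new reading comes with each control period).
- robot.read_camera(name): name is "side" or "top"; returns the picture (480x640x3 uint8, red, green, blue); there is no depth.
- robot.camera_model(name): a dict with "fx", "fy", "cx", "cy" (pixels), "R" (3x3) and "t" (3): a world point X has camera coordinates R X + t. Camera axes: x right, y down, z forward; pixel columns grow to the right and rows downward; lengths in m; the calibration is good to about 2 mm. A picture is of the moment at which its call begins. camera_model takes no time and is no camera call.
- robot.close_job(): hands the job in; it is judged then, once.
Trained networks look in the newest picture that a camera, given by its name, has taken for a name from the list of things; names that differ only in an ending like _2 or _b are one class to them, and where a whole thing is asked for, a point or a joint stands for the part that bears it (a point fixed in the world has none). Each returns a list of dicts, best first, with "conf" (0 to 1); they miss things now and then, are a little off and sometimes report something else, mostly with a low value. They report only what shows in the picture. A call takes as long as a camera call. They do not tell look-alikes from the thing itself.
- robot.outline_of(camera, target): "pixels" (480x640 bool, what is visible of it) and "pixel" ([column, row] in pixels, amid what is visible of it).
The state is a dict: "t": time; "q": joint angles; "dq": joint speeds; "joint_torque": joint torques, N m; "tool_pos": TCP position; "orientation": TCP orientation; "force": force on the tool from outside, world axes, zero at the start; "wrist_torque": the same for the moment, N m; "opening": finger opening in m; "gripper_force": force on a finger pad.
Only numpy, scipy, OpenCV 4.12 (cv2) and the standard library are available. Lean on these libraries where they do the work, as an engineer would, in place of code of your own. Each camera call takes 0.05 s, during which the arm holds its last target. There are 200 camera calls.

## Working session

There is one attempt and no reset: what is moved stays moved. The work goes in short steps, Python scripts to look and compute and a tool call to move; the robot and the scene stay as the last step left them, time stands still between calls to the robot, and variables do not carry over. Pictures are saved under pics/ and viewed, at most 10 in all, crops included, and the job is handed in when it is done.

Besides the shell and the picture viewer there is one more tool, called after "Emit:" by a JSON object that holds its "fn" and its "kwargs". carry_out: Moves the arm, as the interface text tells. Its arguments: {"type":"object","properties":{"rows":{"type":"array"},"jaw":{"type":"number"},"force":{"type":"number"}},"required":["rows"]}

```bash
mkdir -p pics
python3 - <<'E'
from plant import robot
import cv2,numpy as np
s=robot.read_state();print(s['t'],s['tool_pos'],s['orientation'],s['opening'])
for c in("top","side"):
    im=robot.read_camera(c);cv2.imwrite(f"pics/{c}0.png",im[:,:,::-1])
    for n in("tare","tare_zero","trim_pointer","tare_grip"):
        for o in robot.outline_of(c,n):print(c,n,o["conf"],o["pixel"],o["pixels"].sum())
    m=robot.camera_model(c);print({k:np.round(v,3).tolist() for k,v in m.items()})
E
```

```text
0.0 [0.2008689  0.56478849 0.23638017] [-5.34226120e-01 -3.09536961e+00  2.87704163e-03] 0.09292617660813991
top tare 0.85 [470.4, 177.0] 663
top tare 0.73 [347.6, 217.2] 629
top tare_zero 0.92 [346.7, 216.1] 4201
top tare_zero 0.71 [462.3, 185.5] 4393
top trim_pointer 0.79 [186.5, 234.3] 288
top tare_grip 0.81 [346.3, 218.6] 623
top tare_grip 0.81 [465.9, 178.1] 669
top tare_grip 0.63 [346.4, 325.0] 697
{'fx': 497.911, 'fy': 497.911, 'cx': 312.953, 'cy': 239.269, 'R': [[0.02, -1.0, -0.016], [-0.989, -0.018, -0.145], [0.145, 0.019, -0.989]], 't': [-0.127, 0.529, 1.075]}
side tare 0.96 [352.5, 258.5] 567
side tare 0.92 [262.9, 314.6] 774
side tare 0.82 [477.0, 315.2] 826
side tare_zero 0.85 [349.4, 266.9] 4030
side tare_zero 0.82 [261.9, 325.4] 5357
side tare_zero 0.7 [474.9, 330.6] 5376
side trim_pointer 0.63 [248.1, 187.5] 218
side tare_grip 0.97 [475.4, 315.6] 778
side tare_grip 0.62 [263.1, 310.5] 810
side tare_grip 0.61 [352.7, 258.5] 598
{'fx': 493.509, 'fy': 493.509, 'cx': 315.285, 'cy': 244.977, 'R': [[0.795, -0.606, 0.002], [-0.42, -0.553, -0.72], [0.437, 0.572, -0.694]], 't': [-0.498, 0.209, 0.959]}
```

View pics/top0.png

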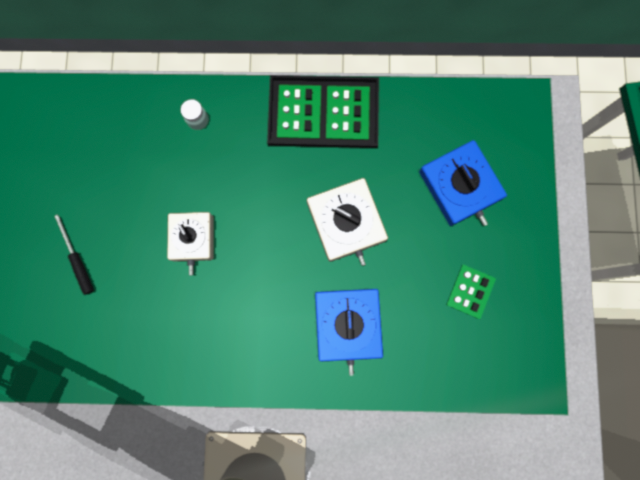

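View pics/side0.png

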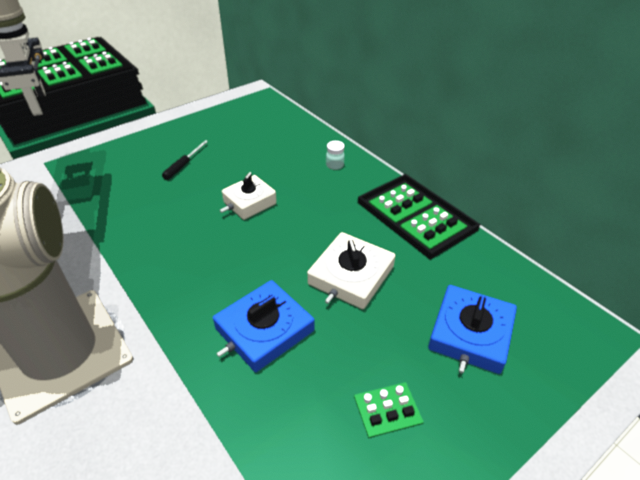

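The pictures show the cream large gauge at top (347,217) / side (352,259). The look-alikes are two blue gauges at top (465,179) and (349,325), and the small cream gauge is at top (187,235). I choose the cream one at (347,217) and check it in a rectified crop, at plate height on the left and bar-top height on the right.

```bash
cat > h.py <<'E'
from plant import robot
import cv2,numpy as np
def ray(c,px,z):
    m=robot.camera_model(c);R=np.array(m["R"]);t=np.array(m["t"])
    d=R.T@[(px[0]-m["cx"])/m["fx"],(px[1]-m["cy"])/m["fy"],1];o=-R.T@t
    return (o+d*(z-o[2])/d[2])[:2]
def rect(c,im,cen,z,half=.09,n=400):
    # up = +x world, left = +y
    m=robot.camera_model(c);K=np.array([[m["fx"],0,m["cx"]],[0,m["fy"],m["cy"]],[0,0,1]]);R=np.array(m["R"]);t=np.array(m["t"])
    k=2*half/n
    A=np.array([[0,-k,cen[0]+half],[-k,0,cen[1]+half],[0,0,z],[0,0,1]])
    H=K@np.c_[R,t]@A
    return cv2.warpPerspective(im,H,(n,n),flags=cv2.INTER_CUBIC|cv2.WARP_INVERSE_MAP)
E
python3 - <<'E'
from h import *
im=cv2.imread("pics/top0.png");si=cv2.imread("pics/side0.png")
print(ray("top",(347,217.5),.057),ray("side",(352,262),.057),ray("top",(187.5,235),.055))
hsv=cv2.cvtColor(im,cv2.COLOR_BGR2HSV)
c=ray("top",(347,217.5),.057)
# skirt/dark blob and box edges
a=np.hstack([rect("top",im,c,.049),rect("top",im,c,.087)])
cv2.imwrite("pics/r1.png",a)
print(c)
E
```

```text
[ 0.57812777 -0.19149385] [ 0.5738781  -0.19760029] [0.53311191 0.16012218]
[ 0.57812777 -0.19149385]
```

View pics/r1.png

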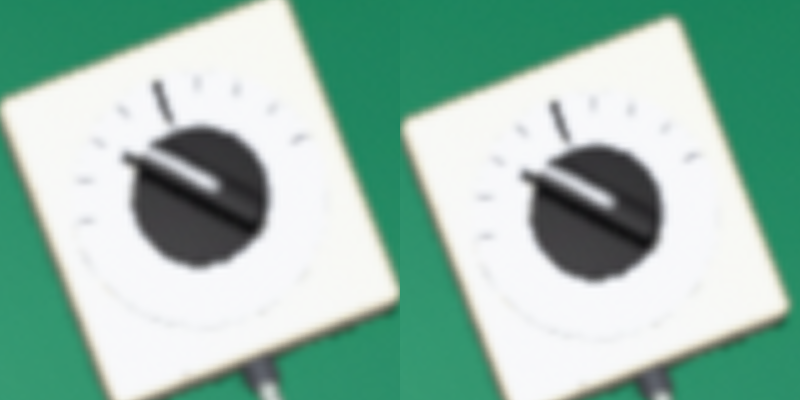

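The crop confirms a cream plate of about 116 mm centred at (0.578,-0.192). The long mark's outer end is at crop pixel (156,82), about 21° from world x. The nose is at (124,157) and the white line points about 64.5°, so tare is about 43°.

Emit:
{"fn": "carry_out", "kwargs": {"rows": [[-0.609, -0.587, 0.04, 0, 0, 96], [-0.609, -0.587, 0.04, 0, 0, 96], [-0.609, -0.587, 0.04, 0, 0, 96], [-0.609, -0.587, 0.04, 0, 0, 96], [-0.609, -0.587, 0.04, 0, 0, 96], [-0.609, -0.587, 0.04, 0, 0, 96], [-0.609, -0.587, 0.04, 0, 0, 96], [-0.609, -0.587, 0.04, 0, 0, 96], [-0.609, -0.587, 0.04, 0, 0, 96], [-0.609, -0.587, 0.04, 0, 0, 96], [-0.609, -0.587, 0.04, 0, 0, 96], [-0.609, -0.587, 0.04, 0, 0, 96]], "jaw": 0, "force": 15}}

```text
t: 2.0
tool_pos: [0.5358, -0.1075, 0.2022]
orientation: [2.658, 1.674, 0.001]
force: [0.3, 1.0, -0.0]
opening: 0.0929
gripper_force: 0.0
```

Emit:
{"fn": "carry_out", "kwargs": {"rows": [[-0.0575, 0.0745, 0.03, 0, 0, 0], [-0.0575, 0.0745, 0.03, 0, 0, 0], [-0.0575, 0.0745, 0.03, 0, 0, 0], [-0.0575, 0.0745, 0.03, 0, 0, 0]]}}

```text
t: 2.5
tool_pos: [0.5772, -0.1888, 0.1721]
orientation: [-2.658, -1.674, -0.0]
force: [0.7, 0.3, 1.0]
opening: 0.0927
gripper_force: 0.0
```

Run:
```python
from h import *
s=robot.read_state();print(s['t'],s['tool_pos'],s['orientation'])
im=robot.read_camera("side")[:,:,::-1];c=(.578,-.192)
t=robot.read_camera("top")[:,:,::-1]
cv2.imwrite("pics/r2.png",np.hstack([cv2.resize(im[180:340,270:430],(400,400)),cv2.resize(t[140:300,270:430],(400,400))]))
```

```text
2.5 [ 0.57721306 -0.18875426  0.17213733] [-2.65771799e+00 -1.67419057e+00 -8.72150530e-05]
```

View pics/r2.png

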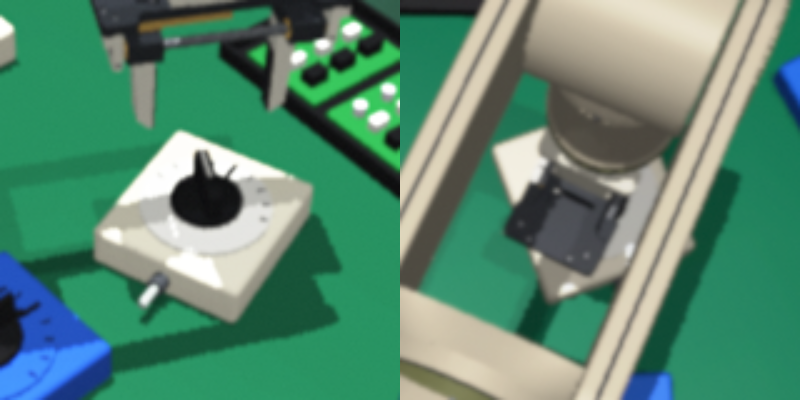

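The side crop shows the fingers (tips at crop (150,122) and (272,105)) straddling the bar at (205,165), with the closing axis across the bar. Next I descend and close.

Emit:
{"fn": "carry_out", "kwargs": {"rows": [[0, 0, 0.045, 0, 0, 0], [0, 0, 0.075, 0, 0, 0], [0, 0, 0.09, 0, 0, 0], [0, 0, 0.09, 0, 0, 0], [0, 0, 0.09, 0, 0, 0]]}}

```text
t: 3.22
tool_pos: [0.5785, -0.1896, 0.0839]
orientation: [2.656, 1.674, 0.002]
force: [0.2, -0.4, 0.1]
opening: 0.0929
gripper_force: 0.0
```

Emit:
{"fn": "carry_out", "kwargs": {"rows": [[0, 0, 0, 0, 0, 0], [0, 0, 0, 0, 0, 0], [0, 0, 0, 0, 0, 0], [0, 0, 0, 0, 0, 0], [0, 0, 0, 0, 0, 0], [0, 0, 0, 0, 0, 0], [0, 0, 0, 0, 0, 0], [0, 0, 0, 0, 0, 0], [0, 0, 0, 0, 0, 0], [0, 0, 0, 0, 0, 0]], "jaw": 255, "force": 15}}

```text
t: 4.47
tool_pos: [0.58, -0.1905, 0.0822]
orientation: [2.654, 1.671, 0.006]
force: [15.2, -5.1, -12.0]
opening: 0.0138
gripper_force: 15.0
```

Gripped: the opening is 13.8 mm against a 14 mm bar. Now I turn it 43° clockwise, with a 3 mm shift to relieve the side load.

Emit:
{"fn": "carry_out", "kwargs": {"rows": [[0, 0.003, 0, 0, 0, 5], [0, 0.003, 0, 0, 0, 11], [0, 0.003, 0, 0, 0, 17], [0, 0.003, 0, 0, 0, 23], [0, 0.003, 0, 0, 0, 29], [0, 0.003, 0, 0, 0, 35], [0, 0.003, 0, 0, 0, 40], [0, 0.003, 0, 0, 0, 43.5], [0, 0.003, 0, 0, 0, 43.5], [0, 0.003, 0, 0, 0, 43.5], [0, 0.003, 0, 0, 0, 43.5]]}}

```text
t: 5.85
tool_pos: [0.5809, -0.1912, 0.0822]
orientation: [3.088, 0.57, 0.003]
force: [3.9, -3.6, -4.1]
opening: 0.0138
gripper_force: 15.0
```

Emit:
{"fn": "carry_out", "kwargs": {"rows": [[0, 0, 0, 0, 0, 0], [0, 0, 0, 0, 0, 0], [0, 0, 0, 0, 0, 0], [0, 0, 0, 0, 0, 0], [0, 0, 0, 0, 0, 0], [0, 0, 0, 0, 0, 0], [0, 0, 0, 0, 0, 0], [0, 0, 0, 0, 0, 0]], "jaw": 0}}

```text
t: 6.85
tool_pos: [0.5801, -0.1907, 0.082]
orientation: [3.089, 0.57, -0.0]
force: [-0.3, 0.2, 0.5]
opening: 0.0892
gripper_force: 0.0
```

Emit:
{"fn": "carry_out", "kwargs": {"rows": [[0, 0, -0.03, 0, 0, 0], [0, 0, -0.08, 0, 0, 0], [0, 0, -0.14, 0, 0, 0], [-0.06, 0, -0.16, 0, 0, 0], [-0.1, -0.05, -0.16, 0, 0, 0], [-0.1, -0.11, -0.16, 0, 0, 0], [-0.1, -0.17, -0.16, 0, 0, 0], [-0.1, -0.2, -0.16, 0, 0, 0], [-0.1, -0.2, -0.16, 0, 0, 0], [-0.1, -0.2, -0.16, 0, 0, 0]]}}

```text
t: 8.1
tool_pos: [0.4156, -0.0399, 0.2422]
orientation: [3.089, 0.571, 0.001]
force: [0.5, -0.5, 0.5]
opening: 0.093
gripper_force: 0.0
```

Run:
```python
from h import *
s=robot.read_state();print(s['t'],s['tool_pos'],s['force'])
c=(.578,-.192)
im=robot.read_camera("side")[:,:,::-1];t=robot.read_camera("top")[:,:,::-1]
cv2.imwrite("pics/r3.png",np.hstack([rect("side",im,c,.057),rect("top",t,c,.057)]))
```

```text
8.1 [ 0.41556916 -0.03994831  0.24221862] [ 0.45141554 -0.47962297  0.53319918]
```

View pics/r3.png

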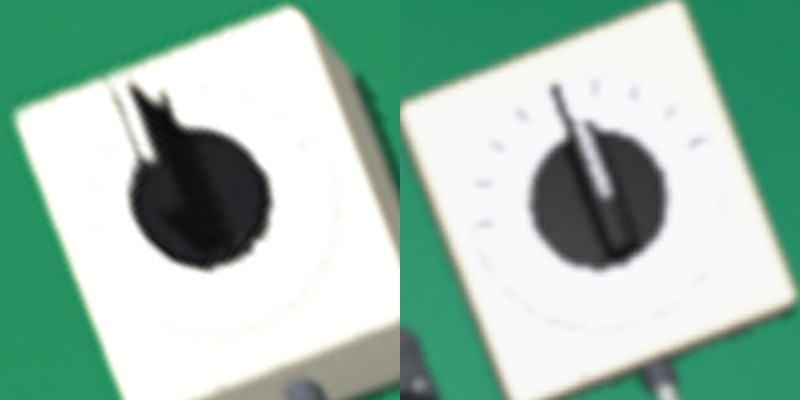

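The top crop shows the nose in line with the long mark (outer end at (556,88)). The white line runs (580,125)–(609,195), about 22°, against 21° for the mark. The arm is clear, so I hand in.

```bash
python3 -c "
from plant import robot
print(robot.close_job())"
```

```text
the job is handed in; nothing more can be done
None
```

The large gauge's pointer is on its long zero mark to within about 2° as measured in the top camera picture, the knob is released, the small gauge was not touched, and the job was handed in at about 8 s; no verdict came back.

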